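# Open the seasoning caddy and bring the ramekin up to the salt

### The arm

A 6-joint arm with a two-finger parallel gripper is mounted at the origin on a cart in front of the work surface, level with it; the furniture and walls round the work are solid. World frame = base frame: x ahead of the robot, y to its left, z up, the work surface at z = 0. Lengths are in m, angles in rad, forces in N, time in s.
With the tool pointing down it reaches from about 0.325 to 0.9 m from the base axis. Payload 3.5 kg.
Tool frame: the origin (TCP) lies on the mounting face of the last link; the fingertips stand 173 mm ahead of it and the grasp point (between the pads) lies 155 mm ahead of it; z points along the fingers, y is the line along which they close (so a half turn about z gives the same grasp; the last joint's range is limited). The gripper opens to 85 mm and grips with 20 to 120 N. Pads are 22 mm wide; open, the fingers measure 114 mm over their backs; the gripper's body (76 mm by 85 mm) begins 54 mm behind the grasp point. The pads swing forward as they close: fully open they stand 13 mm farther back than shut.
Start: joints at [-1.328, 0.276, -0.026, 1.268, 0, 1.467], TCP at [0.212, -0.588, 0.405] pointing down, gripper open.
Joint ranges: [-3.12, 3.12], [-0.85, 1.88], [-1.08, 1.24], [-1.95, 2.15], [-1.57, 1.53], [-3.14, 3.14]. Speed limits (rad/s): [2.57, 2.57, 3.14, 3.14, 3.14, 3.14].

### API

Orientations are given as a 3x3 rotation matrix whose columns are the frame's x, y, z axes.
In Python, from workcell import ctrl gives the robot as it stands.
- The arm moves only by the shell command python3 inch.py FILE [OPENING] [FORCE], which reads ROWS from the file FILE. ROWS is a JSON list of rows, 1 to 12 of them, each an object with the fields d (a list: dx, dy, dz in m), turn_vec (a list: a rotation vector rx, ry, rz in rad); a field left out counts as zero; each row shifts and turns the commanded pose from where the row before left it, along the tool's axes as they then stand; what a row does not reach is not made up. A row lasts 1/8 s, in which the tool goes at most 0.0625 m and 0.188 rad, less where a joint would pass 70% of its speed; a pose out of reach is approached as far as the arm can. OPENING is the finger opening in m, set as the command begins (- or left out keeps the last). The fingers move at their own pace and stop on an object; FORCE is the grip in N (left out, the last holds). Time passes only in rows, so rows that do not move let the fingers close. It prints the time, the measured TCP pose, the force, the opening and the grip force at its end. Input that does not fit is refused with a message, and nothing moves.
- ctrl.observe(): the state, without advancing time (a new reading comes with each control period).
- ctrl.read_camera(name): name is "scene" or "top" or "wrist"; returns the picture (480x640x3 uint8, red, green, blue); there is no depth.
- ctrl.camera_info(name): a dict with "camera_matrix" (3x3 intrinsics, pixels), "extrinsics" (4x4, takes a point from camera to world coordinates); the wrist camera has in their place "hand_eye" (4x4, takes a point from camera to tool coordinates, whose origin is the TCP and whose axes are the flange's). Camera axes: x right, y up, looking along -z (the intrinsics and any distortion apply to the point x, -y, -z); pixel columns grow to the right and rows downward; lengths in m; the calibration is good to about 2 mm. A picture is of the moment at which its call begins: read the wrist's pose just before it. camera_info takes no time and is no camera call.
- ctrl.job_done(): hands the job in; it is judged then, once.
The state is a dict: "clock": time; "joint_pos": joint angles; "joint_velocities": joint speeds; "effort": joint torques, N m; "tcp_pos": TCP position; "tool_rot": TCP orientation; "ft_force": force on the tool from outside, world axes, zero at the start; "ft_torque": the same for the moment, N m; "finger_gap": finger opening in m; "grip_force": force on a finger pad.
Only numpy, scipy, OpenCV 4.12 (cv2) and the standard library are available. Lean on these libraries where they do the work, as an engineer would, in place of code of your own. Each camera call takes 0.05 s, during which the arm holds its last target. There are 200 camera calls.

### The job

Get the seasoning caddy ready for portioning salt: with a fingertip under its front lip, flip the clear lid up and right over past upright, so that it lies back against its stop and stays open by itself. Then slide the small pale ramekin that stands in front across the worktop until it stands against the front of the caddy, centred in front of the white (salt) well at its left end. Do it all by gentle pushes, without gripping, lifting or tipping the ramekin or shifting the caddy, and leave everything else where it is.

Things in the scene. Friction and masses are not known exactly. Their poses are not given: they have to be found in the camera images.
- caddy: black three-well seasoning caddy with a clear hinged lid, 139 x 224 x 72 mm, about 2 kg with its filling, standing loose: it slides if pushed with over about 10 N. Origin under its middle at worktop height; x runs from its front to its hinged back, y to its left end (white well), z up. Front wall: outer face at x = -56 mm, 53 mm high; back wall to x = +64 mm
- caddy_lid (a joint): angle of the clear lid, rad: 0 shut, 1.57 upright, 1.83 fully back against its stop (leaning 15 degrees backwards past the hinge). The hinge swings freely: let go below about 1.5 the lid falls shut, past about 1.65 it falls back to the stop by itself. Lid: 3 mm plate, 0.1 kg, x = -62 to +64, y = -112 to +112, upper face z = 70 mm when shut
- caddy_lip (a point): middle of the lower edge of the lip along the lid's front; moves with the lid, 127 mm from the hinge line. The lip is 3 mm thick and hangs down from the plate; shut, it spans caddy x = -61.5 to -58.5, z = 55 to 67 mm, 2.5 mm in front of the front wall, with free space below. About 0.6 N upwards lifts it
- caddy_hinge (a point): middle of the lid's hinge line, at caddy x = +66, z = 69 mm; the line runs along the caddy's y
- salt_front (a point): foot of the caddy's front face before the middle of the white well (caddy x = -56, y = +71.5, z = 0 mm); its axes are the caddy's. The white, brown and orange wells are 70 mm long each, centred at y = +71.5, 0 and -71.5 mm
- ramekin: small empty grey-white ramekin standing loose on the worktop, left or right of the caddy's front: 69 mm across the rim, 58 mm across the foot, 38 mm high, 90 g; hollow, inside about 44 mm across near the floor and 60 mm at the rim, floor 5 mm thick. Origin under its centre. Its rim touches the caddy's front face when its centre is about 34 mm in front of it
- timer: round white wind-up kitchen timer with a red knob, 62 mm wide, 46 mm high; origin under its centre. Bystander
- teaspoon: steel teaspoon lying flat, 132 x 26 x 9 mm, long axis = its x; origin under its middle. Bystander
- salt_shaker: glass salt shaker with a grey top, 44 mm wide, 90 mm high, right of the caddy; origin under its centre. Bystander
- tin_small: small food tin, 58 mm wide, 72 mm high, right of the caddy; origin under its centre. Bystander

How it is judged:
On the way, in this order (a step that is already met when the one before it is completed fails the run):
1. the lid lies back against its stop, let go (value of joint caddy_lid above 1.75 rad and contact force between the fingers and caddy below 0.1 N), for 0.3 s.
2. the ramekin stands against the caddy's front, before the white well (value of joint caddy_lid above 1.75 rad and x of ramekin in the frame of salt_front above -0.042 m and y of ramekin in the frame of salt_front between -0.02 and 0.02 m and height (world z) of ramekin below 0.004 m and angle between ramekin's own z axis and vertical below 0.06 rad), for 0.2 s.
At the end, for the whole second after the job is handed in: The lid leans back against its stop (over 1.75 rad) with nothing holding it; the ramekin stands upright and still on the worktop, its rim within about 8 mm of the caddy's front face and its centre within 20 mm of the middle of the white well; the caddy is within 30 mm of where it stood (all of step 2 and linear speed of ramekin below 0.01 m/s and distance of each of caddy, salt_front from where it was at the start of the episode below 0.03 m); the robot touches nothing.
It fails at once if the ramekin is lifted or tipped (height (world z) of ramekin above 0.012 m or angle between ramekin's own z axis and vertical above 0.3 rad).
It fails at once if the ramekin is pinched or pressed hard (over 20 N) (contact force between the fingers and ramekin above 20 N).
It fails at once if the caddy is lifted or shoved more than 30 mm (height (world z) of caddy above 0.012 m or distance of any of caddy, salt_front from where it was at the start of the episode above 0.03 m).
It fails at once if one of the other things is moved more than 20 mm (distance of any of timer, teaspoon, salt_shaker, tin_small from where it was at the start of the episode above 0.02 m).
It also fails if it takes over 62 s, if anything falls off the work surface, if the arm or the gripper's body presses on something with over 40 N, if the wrist force passes 120 N, or if a joint passes its speed limit or range.

## Working session

There is one attempt and no reset: what is moved stays moved. The work goes in short steps, Python scripts to look and compute and a shell command to move; the robot and the scene stay as the last step left them, time stands still between calls to the robot, and variables do not carry over. Pictures are saved under pics/ and viewed, at most 10 in all, crops included, and the job is handed in when it is done.

```bash
ls; mkdir -p pics
python3 - <<'E'
from workcell import ctrl
import cv2,numpy as np
for n in("top","scene"):
    im=ctrl.read_camera(n); cv2.imwrite(f"pics/{n}0.png",im[:,:,::-1]); i=ctrl.camera_info(n); print(n,i)
print(ctrl.camera_info("wrist")); s=ctrl.observe(); print(s["clock"],s["tcp_pos"],s["tool_rot"])
E
```

```text
inch.py
pics
workcell.py
top {'camera_matrix': array([[609.24658484,   0.        , 320.9702073 ],
       [  0.        , 609.24658484, 241.80855705],
       [  0.        ,   0.        ,   1.        ]]), 'extrinsics': array([[ 4.71108184e-01,  8.25380436e-01, -3.11133758e-01,
         6.03653397e-02],
       [-8.82075157e-01,  4.40545857e-01, -1.66921436e-01,
        -2.54512655e-01],
       [-7.04999475e-04,  3.53081412e-01,  9.35592336e-01,
         1.57375154e+00],
       [ 0.00000000e+00,  0.00000000e+00,  0.00000000e+00,
         1.00000000e+00]])}
scene {'camera_matrix': array([[611.73141705,   0.        , 310.02836106],
       [  0.        , 611.73141705, 239.75994666],
       [  0.        ,   0.        ,   1.        ]]), 'extrinsics': array([[-0.80984623,  0.35404705, -0.46776038, -0.06614196],
       [-0.58655984, -0.47532371,  0.65575524,  0.85210142],
       [ 0.00983061,  0.80543036,  0.59260889,  0.85318382],
       [ 0.        ,  0.        ,  0.        ,  1.        ]])}
{'camera_matrix': array([[335.49237598,   0.        , 319.45591259],
       [  0.        , 335.49237598, 242.30839246],
       [  0.        ,   0.        ,   1.        ]]), 'hand_eye': array([[-1.10301788e-03,  9.49854919e-01,  3.12689009e-01,
         7.97967211e-02],
       [ 9.99999388e-01,  1.01978444e-03,  4.29723880e-04,
         3.29852777e-04],
       [ 8.92999539e-05,  3.12689292e-01, -9.49855462e-01,
         3.14870653e-02],
       [ 0.00000000e+00,  0.00000000e+00,  0.00000000e+00,
         1.00000000e+00]])}
0.1 [ 0.21174496 -0.58766317  0.40365244] [[ 9.40811567e-01  3.38929733e-01 -4.81727426e-04]
 [ 3.38930001e-01 -9.40809471e-01  1.99858121e-03]
 [ 2.24164871e-04 -2.04356020e-03 -9.99997887e-01]]
```

View pics/top0.png

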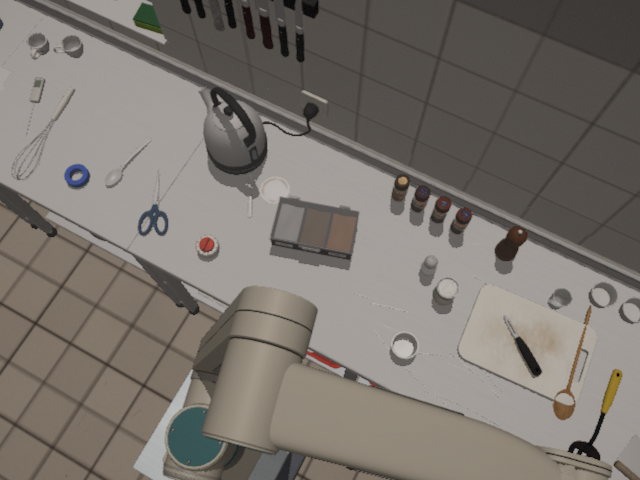

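View pics/scene0.png

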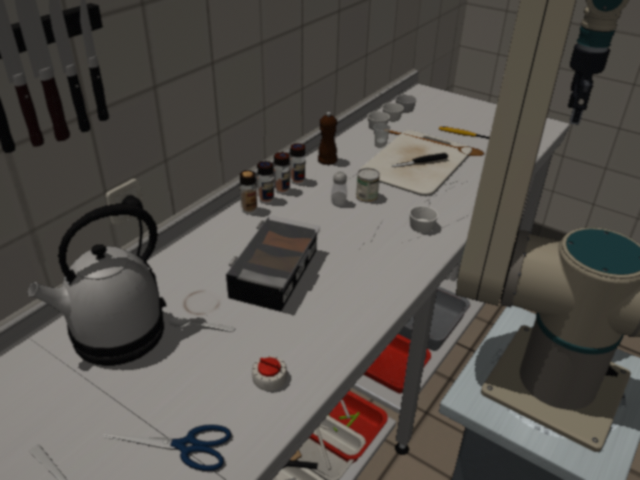

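The top view shows the caddy at about (315,228) with its pale well on the left, the ramekin at (403,347), the timer at (207,246), the spoon near (250,200), and the shaker and tin at (430,265) and (446,291). I'll take enlarged crops to get the corners.

Run:
```python
import cv2,numpy as np
a=cv2.imread("pics/top0.png")[185:270,240:375]; b=cv2.imread("pics/scene0.png")[210:315,215:335]
a=cv2.resize(a,None,fx=5,fy=5,interpolation=cv2.INTER_CUBIC); a=cv2.convertScaleAbs(a,alpha=1.6)
b=cv2.resize(b,None,fx=5,fy=5,interpolation=cv2.INTER_CUBIC); b=cv2.convertScaleAbs(b,alpha=1.6)
cv2.imwrite("pics/tc.png",a);cv2.imwrite("pics/sc.png",b)
```

```text
(no output)
```

View pics/tc.png

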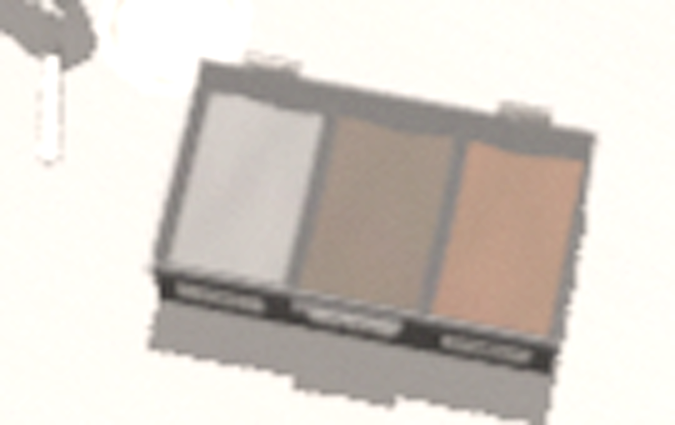

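View pics/sc.png

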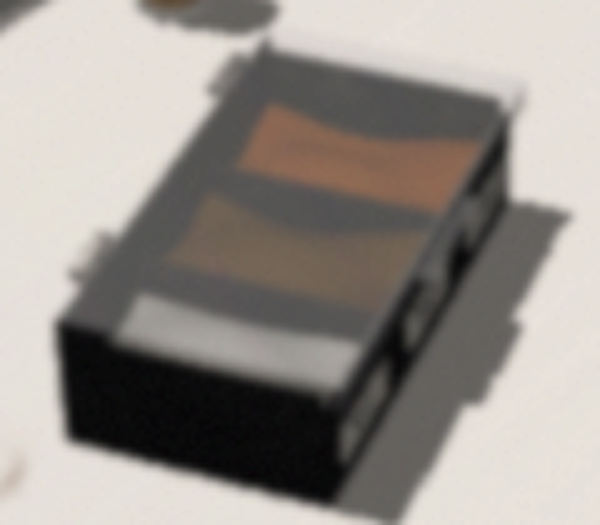

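```bash
cat > h.py <<'E'
import cv2,numpy as np
from workcell import ctrl
def ray(n,px,z):
    i=ctrl.camera_info(n);K=i["camera_matrix"];E=i["extrinsics"]
    p=np.linalg.inv(K)@[px[0],px[1],1]; d=E[:3,:3]@[p[0],-p[1],-p[2]]; o=E[:3,3]
    return o+d*(z-o[2])/d[2]
E
python3 - <<'E'
from h import *
np.set_printoptions(precision=4,suppress=True)
T=lambda u,v,z:ray("top",(240+u/5-.4,185+v/5-.4),z)
S=lambda u,v,z:ray("scene",(215+u/5-.4,210+v/5-.4),z)
for n,c in dict(FL=(152,270),BL=(203,62),BR=(595,132),FR=(555,343)).items(): print("lid",n,T(*c,.07))
for n,c in dict(FL=(162,297),FR=(549,373)).items(): print("foot",n,T(*c,0))
for n,c in dict(FLfoot=(335,500),BLfoot=(72,437)).items(): print("S",n,S(*c,0))
print("S FR lid",S(517,105,.07),"S BR lid", S(265,42,.07))
for n,x0,y0 in(("top",380,325),("scene",400,200)):
    im=cv2.imread(f"pics/{n}0.png");c=im[y0:y0+50,x0:x0+55]; g=cv2.cvtColor(c,cv2.COLOR_BGR2GRAY); cv2.imwrite(f"pics/r_{n}.png",cv2.convertScaleAbs(cv2.resize(c,None,fx=7,fy=7,interpolation=cv2.INTER_CUBIC),alpha=1.5))
cv2.imwrite("pics/r.png",np.hstack([cv2.imread("pics/r_top.png"),cv2.imread("pics/r_scene.png")]))
for n,p,z in(("shaker",(430,265),.045),("tin",(446,291),.04),("timer",(207,246),.03),("spoon",(250,205),.005),("kettle",(236,150),.05)): print(n,ray("top",p,z))
E
```

```text
lid FL [0.505  0.1369 0.07  ]
lid BL [0.623  0.1726 0.07  ]
lid BR [ 0.6862 -0.0338  0.07  ]
lid FR [ 0.5689 -0.0697  0.07  ]
foot FL [0.5144 0.1423 0.    ]
foot FR [ 0.5755 -0.0662  0.    ]
S FLfoot [0.513  0.1369 0.    ]
S BLfoot [ 0.6247  0.1719 -0.    ]
S FR lid [ 0.5579 -0.0527  0.07  ] S BR lid [ 0.678  -0.0245  0.07  ]
shaker [ 0.6467 -0.2669  0.045 ]
tin [ 0.603  -0.3335  0.04  ]
timer [0.4181 0.2868 0.03  ]
spoon [0.5857 0.2539 0.005 ]
kettle [0.699  0.3609 0.05  ]
```

View pics/r.png

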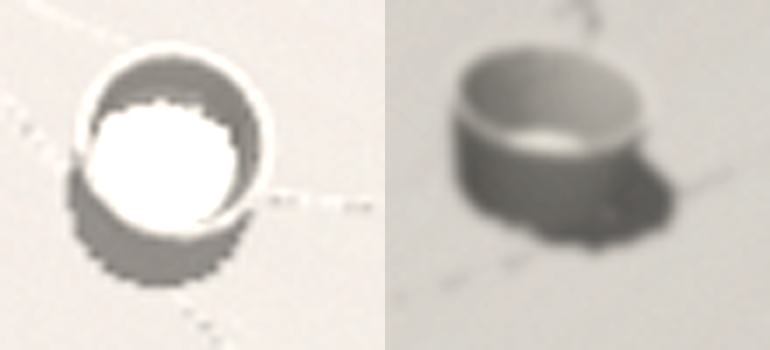

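The ramekin's rim centre is at about (404.2,344.5) in the top view and (423,214) in the scene view. I put the caddy origin near (0.597, 0.051) with a yaw of about 0.29. I'll close the fingers and move over in front of the caddy.

```bash
python3 - <<'E'
from h import *
print(ray("top",(404.2,344.5),.038),ray("scene",(423.2,213.9),.038))
E
echo '[{"d": [0.031,-0.040,0.008],"turn_vec": [0,0,0.005]},{"d": [0.031,-0.040,0.008],"turn_vec": [0,0,0.005]},{"d": [0.031,-0.040,0.008],"turn_vec": [0,0,0.005]},{"d": [0.031,-0.040,0.008],"turn_vec": [0,0,0.005]},{"d": [0.031,-0.040,0.008],"turn_vec": [0,0,0.005]},{"d": [0.031,-0.040,0.008],"turn_vec": [0,0,0.005]},{"d": [0.031,-0.040,0.008],"turn_vec": [0,0,0.005]},{"d": [0.031,-0.040,0.008],"turn_vec": [0,0,0.005]},{"d": [0.031,-0.040,0.008],"turn_vec": [0,0,0.005]},{"d": [0.031,-0.040,0.008],"turn_vec": [0,0,0.005]},{"d": [0.031,-0.040,0.008],"turn_vec": [0,0,0.005]},{"d": [0.031,-0.040,0.008]}]' > next.json && python3 inch.py next.json 0 20
echo '[{"turn_vec": [0,0.175,0]},{"turn_vec": [0,0.175,0]},{"turn_vec": [0,0.175,0]},{"turn_vec": [0,0.175,0]},{},{}]' > next.json && python3 inch.py next.json
cat >> h.py <<'E'
np.set_printoptions(precision=4,suppress=True)
O=np.array([.597,.051,0]);yaw=.29
R=cv2.Rodrigues(np.array([0,0,yaw]))[0]
def st():
    s=ctrl.observe();T=np.array(s["tool_rot"]);p=np.array(s["tcp_pos"])
    print("t",s["clock"],"tcp",p,"tool in caddy\n",R.T@T,"\nF",np.array(s["ft_force"]))
    print("tip caddy",R.T@(p+T@[0,0,.173]-O),"corner",R.T@(p+T@[.011,0,.173]-O))
    return s,p,T
E
python3 -c "from h import *;st()"
```

```text
[ 0.42512169 -0.29746772  0.038     ] [ 0.42129717 -0.29636694  0.038     ]
clock: 1.6
tcp_pos: [0.415, -0.0141, 0.3084]
tool_rot: [[0.958, 0.287, 0.0], [0.287, -0.958, -0.0], [0.0, 0.0, -1.0]]
ft_force: [0.4, -0.4, 0.9]
finger_gap: 0.0001
grip_force: 0.0
clock: 2.35
tcp_pos: [0.4149, -0.0159, 0.3087]
tool_rot: [[0.735, 0.286, 0.615], [0.219, -0.958, 0.184], [0.642, -0.0, -0.767]]
ft_force: [-0.2, -0.2, -0.2]
finger_gap: 0.0002
grip_force: 0.0
t 2.35 tcp [ 0.4149 -0.0159  0.3087] tool in caddy
 [[ 0.7667  0.0004  0.642 ]
 [ 0.0002 -1.      0.0004]
 [ 0.642  -0.0001 -0.7667]] 
F [-0.2032 -0.167  -0.2049]
tip caddy [-0.0825 -0.0119  0.176 ] corner [-0.0741 -0.0119  0.1831]
```

```bash
echo '[{"d": [-0.024,-0.003,0.0245]},{"d": [-0.024,-0.003,0.0245]},{"d": [-0.024,-0.003,0.0245]},{"d": [-0.024,-0.003,0.0245]},{},{}]' > next.json && python3 inch.py next.json >/dev/null
python3 - <<'E'
from h import *
st()
w=ctrl.read_camera("wrist")[:,:,::-1]; s=ctrl.read_camera("scene")[:,:,::-1]
s=s[190:340,180:380]; s=cv2.convertScaleAbs(cv2.resize(s,(640,480),interpolation=cv2.INTER_CUBIC),alpha=1.5)
cv2.imwrite("pics/w1.png",cv2.convertScaleAbs(w,alpha=1.3)); cv2.imwrite("pics/s1.png",s)
E
```

```text
t 3.1 tcp [ 0.4031 -0.0076  0.1729] tool in caddy
 [[ 0.7642  0.0011  0.645 ]
 [ 0.0015 -1.     -0.    ]
 [ 0.645   0.001  -0.7642]] 
F [-0.2599  0.0541  0.452 ]
tip caddy [-0.091  -0.0007  0.0407] corner [-0.0826 -0.0007  0.0478]
```

View pics/w1.png

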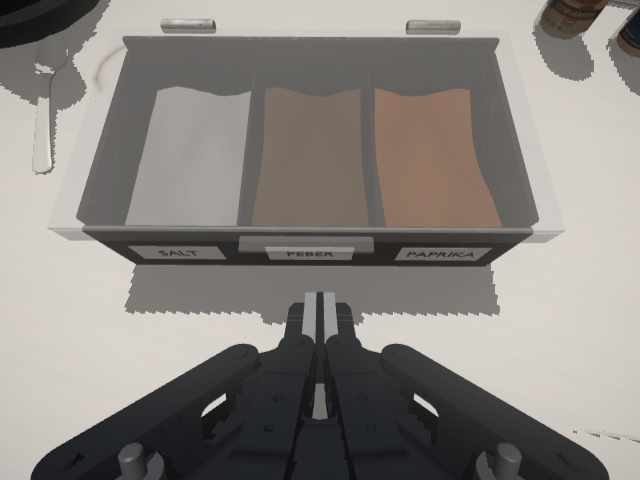

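View pics/s1.png

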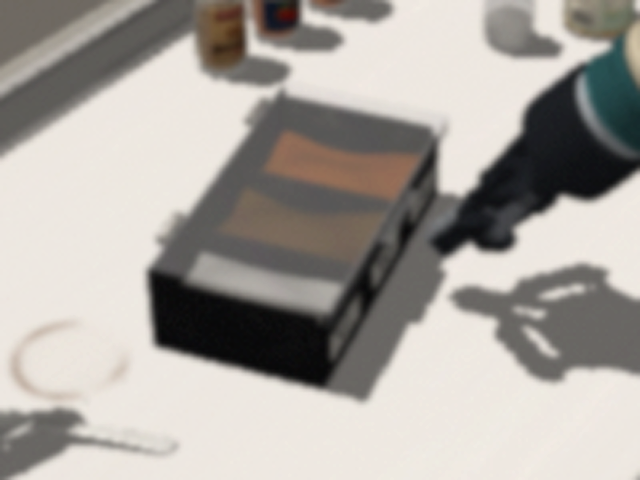

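The wrist view shows the lip at (240–373, 237–252), the lid's front corners at (48,230) and (565,232), and the fingertips at (320,293). I'll refine the caddy pose from this view.

```bash
cat >> h.py <<'E'
def wray(px,z):
    s=ctrl.observe();i=ctrl.camera_info("wrist");H=i["hand_eye"];T=np.array(s["tool_rot"])
    p=np.linalg.inv(i["camera_matrix"])@[px[0],px[1],1]; d=T@H[:3,:3]@[p[0],-p[1],-p[2]]; o=T@H[:3,3]+np.array(s["tcp_pos"])
    return o+d*(z-o[2])/d[2]
E
python3 - <<'E'
from h import *
for n,p,z in(("lidFL",(48,230),.07),("lidFR",(565,232),.07),("lidBL",(107,29),.07),("lidBR",(507,31),.07),("lipbot",(306,252),.055),("footL",(135,265),0),("footR",(490,265),0),("finger tip corner?",(320,293),.0478)):
    w=wray(p,z);print(n,w,R.T@(w-O))
E
```

```text
lidFL [0.5041 0.1433 0.07  ] [-0.0627  0.1151  0.07  ]
lidFR [ 0.5668 -0.0696  0.07  ] [-0.0634 -0.1069  0.07  ]
lidBL [0.6229 0.1835 0.07  ] [0.0627 0.1196 0.07  ]
lidBR [ 0.6872 -0.0352  0.07  ] [ 0.0618 -0.1084  0.07  ]
lipbot [0.5314 0.0364 0.055 ] [-0.0671  0.0048  0.055 ]
footL [0.5111 0.1451 0.    ] [-0.0554  0.1147  0.    ]
footR [ 0.5753 -0.0696  0.    ] [-0.0553 -0.1094  0.    ]
finger tip corner? [0.5163 0.0251 0.0478] [-0.0848 -0.0017  0.0478]
```

```bash
sed -i 's/O=np.array(\[.597,.051,0\])/O=np.array([.596,.054,0])/' h.py
echo '[{"d": [0.0065,-0.001,0.006]},{"d": [0.0065,-0.001,0.006]},{"d": [0.006,-0.001,0.0055]},{}]' > next.json && python3 inch.py next.json >/dev/null; python3 -c "from h import *;st()"
```

```text
t 3.7 tcp [0.4264 0.0033 0.171 ] tool in caddy
 [[ 0.7643  0.0017  0.6449]
 [ 0.0017 -1.      0.0007]
 [ 0.6449  0.0005 -0.7643]] 
F [ 0.1682 -0.6458  0.5943]
tip caddy [-0.0655  0.      0.0388] corner [-0.0571  0.      0.0459]
```

```bash
echo '[{"d": [0.0032,0,-0.0038]},{"d": [0.0032,0,-0.0038]},{"d": [0.0032,0,-0.0038]},{"d": [0.0032,0,-0.0038]},{}]' > next.json && python3 inch.py next.json >/dev/null
python3 - <<'E'
from h import *
st()
s=ctrl.read_camera("scene")[:,:,::-1][190:340,180:380]; s=cv2.resize(s,(400,300),interpolation=cv2.INTER_CUBIC)
w=cv2.resize(ctrl.read_camera("wrist")[:,:,::-1],(400,300))
cv2.imwrite("pics/b2.png",cv2.convertScaleAbs(np.hstack([w,s]),alpha=1.5))
E
```

```text
t 4.325 tcp [0.4245 0.0032 0.1904] tool in caddy
 [[ 0.7659  0.0004  0.643 ]
 [-0.0001 -1.      0.0008]
 [ 0.643  -0.0006 -0.7659]] 
F [-3.168  -0.9133  0.3076]
tip caddy [-0.0676  0.0004  0.0579] corner [-0.0592  0.0004  0.065 ]
```

View pics/b2.png

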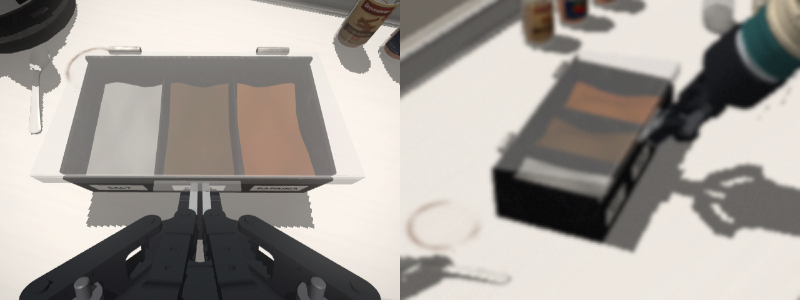

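```bash
python3 - <<'E'
from h import *
for p in((48,284.8),(585,288)):
    w=wray(p,.07);print(R.T@(w-O)*1000)
E
echo '[{"d": [-0.013,0,0.003]},{"d": [-0.010,0,0.013]},{"d": [-0.006,0,0.008]},{},{}]' > next.json && python3 inch.py next.json >/dev/null; python3 -c "from h import *;st()"
```

```text
[-59.5785 122.558   70.    ]
[ -61.2693 -119.1825   70.    ]
t 5.05 tcp [0.4195 0.001  0.1539] tool in caddy
 [[ 0.7643  0.0009  0.6449]
 [ 0.0009 -1.      0.0003]
 [ 0.6449  0.0004 -0.7643]] 
F [ 0.3628 -0.3461 -0.3786]
tip caddy [-0.0727 -0.0003  0.0216] corner [-0.0643 -0.0003  0.0287]
```

The lid's apparent width was 242 mm instead of 222, so the lip was being lifted and the method works. I'll repeat the lift and this time continue inward.

```bash
echo '[{"d": [0.0061,0,0.0052]},{"d": [0.0039,0,-0.0046]},{"d": [0.0039,0,-0.0046]},{"d": [0.0039,0,-0.0046]},{"d": [0.0039,0,-0.0046]},{"d": [0.0039,0,-0.0046]},{"d": [0.0045,0,-0.0041]},{"d": [0.0098,0,-0.0022]},{"d": [0.0098,0,-0.0022]},{"d": [0.0098,0,-0.0022]},{"d": [0.0098,0,-0.0022]},{}]' > next.json && python3 inch.py next.json >/dev/null
python3 - <<'E'
from h import *
st()
s=ctrl.read_camera("scene")[:,:,::-1][190:340,180:380]; s=cv2.resize(s,(400,300),interpolation=cv2.INTER_CUBIC)
w=cv2.resize(ctrl.read_camera("wrist")[:,:,::-1],(400,300))
cv2.imwrite("pics/b3.png",cv2.convertScaleAbs(np.hstack([w,s]),alpha=1.5))
E
```

```text
t 6.55 tcp [0.4527 0.0106 0.2235] tool in caddy
 [[ 0.7622  0.0016  0.6473]
 [ 0.0024 -1.     -0.0004]
 [ 0.6473  0.0018 -0.7622]] 
F [-0.4457 -0.9415  0.2566]
tip caddy [-0.0378 -0.0007  0.0916] corner [-0.0294 -0.0007  0.0988]
```

View pics/b3.png

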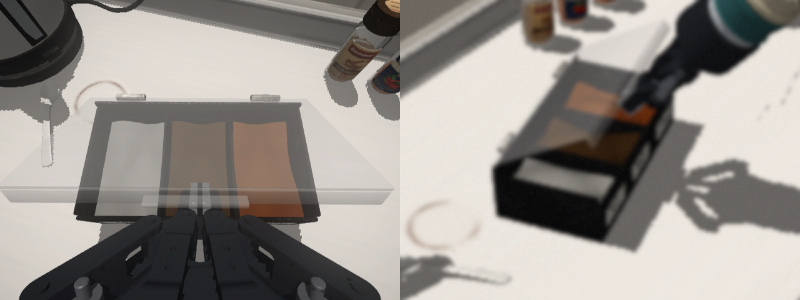

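The lid is raised and resting on the finger. I'll carry on up and over.

```bash
echo '[{"d": [0.0105,0,-0.0016]},{"d": [0.0105,0,-0.0016]},{"d": [0.0105,0,-0.0016]},{"d": [0.0105,0,-0.0016]},{"d": [0.0105,0,-0.0016]},{"d": [0.0105,0,-0.0016]},{"d": [0.0105,0,-0.0016]},{}]' > next.json && python3 inch.py next.json >/dev/null; python3 -c "from h import *;st()"
echo '[{"d": [0.0064,0,0.0041]},{"d": [0.0064,0,0.0041]},{"d": [0.0064,0,0.0041]},{"d": [0.0064,0,0.0041]},{"d": [0.0064,0,0.0041]},{"d": [0.0064,0,0.0041]},{}]' > next.json && python3 inch.py next.json >/dev/null
python3 - <<'E'
from h import *
st()
s=ctrl.read_camera("scene")[:,:,::-1][150:340,160:400]; s=cv2.resize(s,(400,300),interpolation=cv2.INTER_CUBIC)
w=cv2.resize(ctrl.read_camera("wrist")[:,:,::-1],(400,300))
cv2.imwrite("pics/b4.png",cv2.convertScaleAbs(np.hstack([w,s]),alpha=1.5))
E
```

```text
t 7.65 tcp [0.499  0.0247 0.279 ] tool in caddy
 [[ 0.7632  0.0012  0.6462]
 [ 0.0016 -1.     -0.0001]
 [ 0.6462  0.0011 -0.7632]] 
F [ 0.2772 -0.3587 -0.7595]
tip caddy [ 0.0104 -0.0003  0.147 ] corner [ 0.0188 -0.0003  0.1541]
t 8.525 tcp [0.5419 0.0378 0.2839] tool in caddy
 [[ 0.7643  0.0011  0.6449]
 [ 0.0011 -1.      0.0005]
 [ 0.6449  0.0003 -0.7643]] 
F [-0.91    0.0212 -0.455 ]
tip caddy [ 0.0551 -0.      0.1517] corner [0.0635 0.     0.1588]
```

View pics/b4.png

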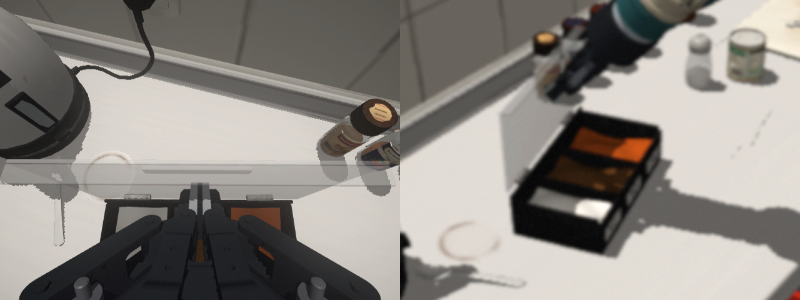

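The lid is about upright. I'll push it 20 mm past, then back off.

```bash
echo '[{"d": [0.0052,0,0.0044]},{"d": [0.0052,0,0.0044]},{"d": [0.0052,0,0.0044]},{},{}]' > next.json && python3 inch.py next.json; python3 -c "from h import *;st()"
echo '[{"d": [-0.010,0,-0.012]},{"d": [-0.015,0,-0.020]},{"d": [-0.015,0,-0.020]},{"d": [0,0,-0.03],"turn_vec": [0,-0.17,0]},{"d": [0,0,-0.02],"turn_vec": [0,-0.17,0]},{"turn_vec": [0,-0.17,0]},{"turn_vec": [0,-0.19,0]},{}]' > next.json && python3 inch.py next.json >/dev/null
python3 - <<'E'
from h import *
st()
i0=ctrl.read_camera("scene")[:,:,::-1];s=i0[150:340,160:400]; s=cv2.resize(s,(400,300),interpolation=cv2.INTER_CUBIC)
t=ctrl.read_camera("top")[:,:,::-1]; cv2.imwrite("pics/t5.png",t)
t=cv2.resize(t[180:360,220:460],(400,300),interpolation=cv2.INTER_CUBIC)
cv2.imwrite("pics/b5.png",cv2.convertScaleAbs(np.hstack([t,s]),alpha=1.5))
E
```

```text
clock: 9.25
tcp_pos: [0.5607, 0.0436, 0.2834]
tool_rot: [[0.733, 0.287, 0.617], [0.219, -0.958, 0.185], [0.644, -0.0, -0.765]]
ft_force: [-0.6, -0.1, 0.0]
finger_gap: -0.0001
grip_force: 0.0
t 9.25 tcp [0.5607 0.0436 0.2834] tool in caddy
 [[ 0.765   0.0009  0.644 ]
 [ 0.0006 -1.      0.0007]
 [ 0.644  -0.0001 -0.765 ]] 
F [-0.6201 -0.1271  0.032 ]
tip caddy [0.0746 0.0002 0.1511] corner [0.083  0.0002 0.1581]
t 10.25 tcp [0.4717 0.0167 0.3375] tool in caddy
 [[ 1.      0.001   0.0049]
 [ 0.001  -1.      0.0004]
 [ 0.0049 -0.0004 -1.    ]] 
F [-0.0831  0.9152  0.4363]
tip caddy [-0.1289 -0.0001  0.1645] corner [-0.1179 -0.0001  0.1646]
```

View pics/b5.png

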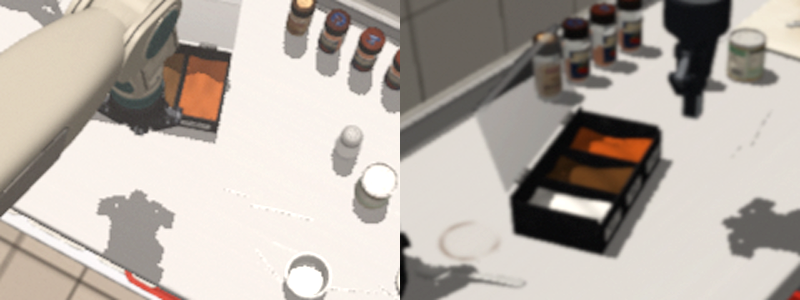

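The lid now leans back by itself. Next I'll go above the ramekin at about (0.4235, -0.297).

```bash
echo '[{"d": [-0.0151,0.0319,0]},{"d": [-0.0151,0.0319,0]},{"d": [-0.0151,0.0319,0]},{"d": [-0.0151,0.0319,0]},{"d": [-0.0151,0.0319,0]},{"d": [-0.0151,0.0319,0]},{"d": [-0.0151,0.0319,0]},{"d": [-0.0151,0.0319,0]},{"d": [-0.0151,0.0319,0]},{"d": [0,0,0.04]},{"d": [0,0,0.04]},{}]' > next.json && python3 inch.py next.json >/dev/null
python3 - <<'E'
from h import *
s,p,T=st()
w=ctrl.read_camera("wrist")[:,:,::-1]; cv2.imwrite("pics/w6.png",cv2.convertScaleAbs(w,alpha=1.2))
E
```

```text
t 11.85 tcp [ 0.4211 -0.2953  0.254 ] tool in caddy
 [[ 1.      0.0001  0.0013]
 [ 0.0001 -1.      0.0059]
 [ 0.0013 -0.0059 -1.    ]] 
F [0.3747 0.5262 0.629 ]
tip caddy [-0.2673 -0.2837  0.081 ] corner [-0.2563 -0.2837  0.081 ]
```

View pics/w6.png

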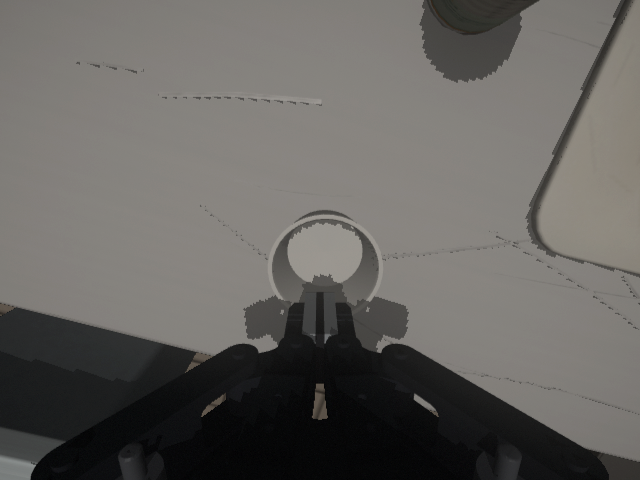

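The ramekin's rim in the wrist view runs from (267,268) to (383,268), with its far edge at (325,215). That makes 12 pictures viewed, which is over the limit of 10, so I'll use numbers only from here.

Run:
```python
from h import *
s=ctrl.observe();p=np.array(s["tcp_pos"]);T=np.array(s["tool_rot"])
for q in((267,268),(383,268),(325,215)):
    w=wray(q,.038); print(w,R.T@(w-O))
print("tip",R.T@(p+T@[0,0,.173]-O))
```

```text
[ 0.4159 -0.2649  0.038 ] [-0.2638 -0.2541  0.038 ]
[ 0.4358 -0.3317  0.038 ] [-0.2638 -0.3238  0.038 ]
[ 0.4571 -0.2889  0.038 ] [-0.2312 -0.2888  0.038 ]
tip [-0.2661 -0.2855  0.0831]
```

```bash
echo '[{"d": [0,0.004,0]},{"d": [0,0,0.013]},{"d": [0,0,0.013]},{"d": [0,0,0.013]},{"d": [0,0,0.013]},{"d": [0,0,0.012]},{}]' > next.json && python3 inch.py next.json >/dev/null;python3 -c "from h import *;st()"
```

```text
t 12.775 tcp [ 0.4245 -0.3004  0.1915] tool in caddy
 [[ 1.      0.0008  0.0023]
 [ 0.0008 -1.      0.0025]
 [ 0.0023 -0.0025 -1.    ]] 
F [-0.3263 -0.2711 -0.079 ]
tip caddy [-0.2653 -0.2901  0.0185] corner [-0.2543 -0.2901  0.0186]
```

```bash
echo '[{"d": [0.003,-0.008,0]},{"d": [0.0066,-0.0154,0]},{"d": [0.0066,-0.0154,0]},{"d": [0.0066,-0.0154,0]},{"d": [0.0066,-0.0154,0]},{"d": [0.0066,-0.0154,0]},{"d": [0.0066,-0.0154,0]},{"d": [0.0066,-0.0154,0]},{"d": [0.0066,-0.0154,0]},{"d": [0.0066,-0.0154,0]},{"d": [0.0066,-0.0154,0]},{"d": [0.003,-0.008,0]}]' > next.json && python3 inch.py next.json
cat >> h.py <<'E'
def ram(save=None):
    w=ctrl.read_camera("wrist"); g=w.min(2).astype(int)
    if save: cv2.imwrite(save,w[:,:,::-1])
    t=ctrl.read_camera("top"); 
    if save: cv2.imwrite(save.replace(".png","t.png"),t[:,:,::-1])
    return w,t
E
python3 - <<'E'
from h import *
s,p,T=st(); w,t=ram("pics/w7.png")
c=np.asarray(w).astype(int)
for y in(240,255,270): print(y,c[y,220:420:4].sum(1)//3)
print(c[190:300:3,325].sum(1)//3)
E
```

```text
clock: 14.28
tcp_pos: [0.4453, -0.1163, 0.1932]
tool_rot: [[0.958, 0.288, 0.003], [0.288, -0.958, 0.001], [0.004, -0.0, -1.0]]
ft_force: [0.2, -0.3, 0.4]
finger_gap: 0.0002
grip_force: 0.4
t 14.275 tcp [ 0.4453 -0.1163  0.1932] tool in caddy
 [[ 1.      0.0017  0.0036]
 [ 0.0017 -1.      0.0001]
 [ 0.0036 -0.0001 -1.    ]] 
F [ 0.2402 -0.3287  0.4355]
tip caddy [-0.1925 -0.1201  0.0202] corner [-0.1815 -0.1201  0.0203]
240 [107 106 107 107 106 106 106 106 106 106 106 105 106 106 106 107 106 106
 106 106 106 106 107 106 106 106 106 107 106 106 105 106 106 105 105 106
 106 107 106 105 106 105 106 106 106 106 107 106 105 106]
255 [106 106 106 106 106 106 105 107 107 106 106 106 106 106 106 106 105 106
 106 106 106 106 105 105 105 106 100  51  51  53  53  53  53  54  53  54
  53  53  52 102 105 106 106 106 106 106 106 106 106 106]
270 [106 106 106 106 106 106 107 107 106 106 105 105 105 106 105 105 105 106
 106 106 105 106  51  50  53  54  71 118 118 118 119 118 118 116 117 118
 119 119 118 119 118  68  56  53 105 105 105 105 106 105]
[106 105 106 107 106 106 106 106 106 106 106 106 106 106 106 105 106 106
 106 106 107 105  50  52  53  54  53 119 118  92 118 118 118  66  52  56
  55]
```

```bash
cat >> h.py <<'E'
def rim(w,th=112,box=(230,400,230,420)):
    g=np.asarray(w).min(2); m=np.zeros_like(g); a,b,c,d=box; m[a:b,c:d]=(g[a:b,c:d]>th)*1
    n,l,stt,_=cv2.connectedComponentsWithStats(m.astype(np.uint8)); k=1+np.argmax(stt[1:,4]); print("comp",stt[k])
    ys,xs=np.nonzero(l==k); hull=cv2.convexHull(np.c_[xs,ys].astype(np.int32))[:,0]
    P=np.array([(R.T@(wray(h,.038)-O))[:2] for h in hull],np.float32)*1000
    ctr,r=cv2.minEnclosingCircle(P); print("ramekin caddy mm",ctr,"r",r)
E
python3 - <<'E'
from h import *
w=cv2.imread("pics/w7.png"); 
for th in(109,112): rim(w,th)
E
```

```text
comp [ 310  273   90   45 2242]
ramekin caddy mm (-179.151123046875, -134.56753540039062) r 19.390548706054688
comp [ 310  273   89   44 2083]
ramekin caddy mm (-178.4320526123047, -134.5341796875) r 19.099124908447266
```

```bash
cat >> h.py <<'E'
def rim2(w,th=112,box=(200,330,230,450)):
    g=np.asarray(w).min(2); m=np.zeros_like(g); a,b,c,d=box; m[a:b,c:d]=(g[a:b,c:d]>th)*1
    n,l,stt,_=cv2.connectedComponentsWithStats(m.astype(np.uint8))
    for k in range(1,n):
        if stt[k,4]<40: continue
        ys,xs=np.nonzero(l==k); hull=cv2.convexHull(np.c_[xs,ys].astype(np.int32))[:,0]
        P=np.array([(R.T@(wray(h,.038)-O))[:2] for h in hull],np.float32)*1000
        ctr,r=cv2.minEnclosingCircle(P); print(stt[k],"caddy mm",np.round(ctr,1),"r",round(r,1))
E
python3 - <<'E'
from h import *
w=cv2.imread("pics/w7.png"); 
for th in(108,113): rim2(w,th)
E
```

```text
[ 274  266  160   64 1102] caddy mm [-191.8 -134.9] r 33.7
[ 310  273   90   45 2246] caddy mm [-179.2 -134.6] r 19.4
[286 266 138  41 579] caddy mm [-178.6 -134.9] r 28.2
[355 273  19  12  81] caddy mm [-169.7 -138.5] r 3.8
[311 279  18   9  60] caddy mm [-171.8 -120.5] r 3.5
[371 285  28  18 181] caddy mm [-177.1 -147.2] r 5.7
```

```bash
echo '[{"d": [0.004,-0.009,0]},{"d": [0.0066,-0.0155,0]},{"d": [0.0066,-0.0155,0]},{"d": [0.0066,-0.0155,0]},{"d": [0.0066,-0.0155,0]},{"d": [0.0066,-0.0155,0]},{"d": [0.0066,-0.0155,0]},{"d": [0.0066,-0.0155,0]},{"d": [0.0066,-0.0155,0]},{"d": [0.0066,-0.0155,0]},{"d": [0.0066,-0.0155,0]},{"d": [0.0066,-0.0155,0]}]' > next.json && python3 inch.py next.json >/dev/null
echo '[{"d": [0.005,-0.012,0]},{"d": [0.004,-0.010,0]},{"d": [0.002,-0.005,0]},{},{}]' > next.json && python3 inch.py next.json >/dev/null
python3 - <<'E'
from h import *
st(); w,t=ram("pics/w8.png")
for th in(105,108,111): rim2(w,th)
E
```

```text
t 16.5 tcp [0.47   0.1053 0.1936] tool in caddy
 [[ 1.      0.0004  0.0038]
 [ 0.0004 -1.      0.    ]
 [ 0.0038 -0.     -1.    ]] 
F [-0.2878  0.5228  0.5328]
tip caddy [-0.1054  0.0852  0.0206] corner [-0.0944  0.0852  0.0206]
[  230   200   220   130 15291] caddy mm [-79.5  75.1] r 52.3
[274 200  61   4 135] caddy mm [-49.9  90.5] r 11.2
[  230   200   220   130 15271] caddy mm [-79.5  75.1] r 52.3
[274 200  61   3 133] caddy mm [-49.9  90.5] r 11.2
[  230   200   220   130 15244] caddy mm [-79.5  75.1] r 52.3
[274 200  61   3 133] caddy mm [-49.9  90.5] r 11.2
```

```bash
echo '[{"d": [0,0.007,0]},{"d": [0,0.007,0]},{"d": [0.004,0,0]},{"d": [0.006,0,0]},{"d": [0.006,0,0]},{"d": [0.003,0,0]},{"d": [0.002,0,0]},{},{}]' > next.json && python3 inch.py next.json >/dev/null
python3 -c "
from h import *
st()"
echo '[{"d": [0.002,0,0]},{"d": [0.002,0,0]},{}]' > next.json && python3 inch.py next.json | grep -E "tcp|ft"
python3 - <<'E'
from h import *
w,t=ram("pics/w9.png"); c=np.asarray(w).astype(int).sum(2)//3
for y in range(180,300,8): print(y,c[y,230:440:6])
E
```

```text
t 17.725 tcp [0.4942 0.0981 0.1937] tool in caddy
 [[ 1.      0.0008  0.0043]
 [ 0.0008 -1.     -0.    ]
 [ 0.0043  0.     -1.    ]] 
F [-0.262  -0.2318  0.3565]
tip caddy [-0.0842  0.0714  0.0207] corner [-0.0732  0.0714  0.0208]
tcp_pos: [0.4983, 0.0993, 0.1937]
ft_force: [0.0, 0.1, 0.4]
180 [ 57 186 189 191 192 193 193 194 195 195 195 193 190 186 181 177 172 169
 165 164 165 165 167 170 174 178 179  46  44  42  39  44  66  64  63]
188 [ 53 182 186 188 191 192 193 194 195 195 193 191 188 183 179 173 171 167
 165 164 165 165 168 171 174 176 179  46  45  40  39  43  66  64  64]
196 [ 52 178 183 186 190 192 193 195 194 193 191 189 185 181 176 173 169 166
 165 164 163 165 168 170 174 176 177  45  43  40  38  54  67  64  64]
204 [ 51 175 179 184 188 191 193 194 193 192 189 185 181 177 173 170 167 165
 165 165 164 166 167 169 171 173 174  45  43  40  38  67  66  64  62]
212 [ 51 171 175 180 186 188 192 193 192 189 185 180 176 172 169 167 166 165
 166 166 165 166 166 167 168 169 170  43  42  39  43  67  66  64  62]
220 [ 51 168 172 178 183 187 191 192 189 185 179 175 172 168 166 165 164 1
[... 555 characters left out ...]
173 169 164 161 159 158 159 154 156
 126  94  96 160 166 162 159 158 146  39  38  36  40  63  63  62  60]
260 [ 45  46  49 159 172 179 183 168 177 172 167 150  50  50  49  49  49  48
  47  46  46  45  45  45  42  43  43  41  36  35  36  62  63  62  60]
268 [45 49 46 47 47 47 48 47 48 48 48 47 48 47 46 46 47 45 45 44 42 43 42 41
 41 42 40 39 37 36 38 37 36 34 33]
276 [46 46 45 45 46 46 47 46 46 45 45 45 45 45 44 44 43 43 43 43 41 42 42 40
 40 40 40 39 38 38 39 37 36 36 36]
284 [47 47 47 46 45 46 46 44 45 46 44 46 45 41 42 43 43 42 41 41 41 41 39 40
 40 37 40 41 38 42 42 37 39 38 36]
292 [96 96 96 95 84 85 84 73 53 55 55 56 92 74 76 75 74 75 74 49 49 48 47 58
 58 57 57 58 59 58 50 50 49 51 52]
```

```bash
for i in 1; do echo '[{"d": [0.0015,0,0]},{"d": [0.0015,0,0]},{}]' > next.json && python3 inch.py next.json | grep -E "tcp_pos|ft"; done
echo '[{"d": [0.001,0,0]},{"d": [0.001,0,0]},{}]' > next.json && python3 inch.py next.json | grep -E "tcp_pos|ft"
python3 - <<'E'
from h import *
st()
w,t=ram("pics/w10.png"); c=np.asarray(w).astype(int).sum(2)//3
for y in range(262,340,4): print(y,c[y,236:420:6])
E
```

```text
tcp_pos: [0.501, 0.1001, 0.1937]
ft_force: [-0.1, -0.5, -0.4]
tcp_pos: [0.5029, 0.1007, 0.1937]
ft_force: [0.1, 0.1, 0.3]
t 18.95 tcp [0.5029 0.1007 0.1937] tool in caddy
 [[ 1.      0.0008  0.0041]
 [ 0.0008 -1.      0.    ]
 [ 0.0041 -0.     -1.    ]] 
F [0.096  0.0965 0.3058]
tip caddy [-0.0751  0.0714  0.0207] corner [-0.0641  0.0714  0.0208]
262 [ 55 166 169 177 183 188 187 183 177 171 167 164 163 160 162 157 158 128
  94 128 167 168 165 162 160  61  37  36  35  35  64]
266 [ 50 165 167 176 182 187 186 182 176 170 167 164 162 147  51  50  49  48
  47  47  45  45  44 157 160  40  38  35  35  33  63]
270 [ 47  69 167 174 182 186 186 181 175 170 165  89  50  49  48  48  47  46
  45  45  44  44  43  42  42  40  38  35  34  34  62]
274 [ 47  47  48  65 166 185 178 164  64  48  48  49  48  47  46  46  45  44
  45  43  43  41  40  40  39  39  37  34  35  39  61]
278 [47 46 47 47 47 47 47 48 47 48 47 47 47 45 45 45 44 44 42 42 41 40 40 39
 38 37 36 36 39 35 35]
282 [46 45 46 46 46 46 46 47 46 46 45 44 45 44 42 42 43 41 41 40 39 40 39 37
 38 36 35 34 40 33 34]
286 [44 44 44 45 45 47 44 4
[... 951 characters left out ...]
  98  98  71 131 177  87  88  89 147 157 158]
322 [147  91  91 179 107  74 100 100  99  33  32  46  82  81  29  81  81  28
  27  30  98  98  72  71 178  88  87  89  88  89 148]
326 [ 91  91  91 100  74  74  99  99  98  31  31  56  82  80  29  81  81  26
  27  28  97  98  72  72  75  99  88  88  88  89  89]
330 [ 90  90 101  87  74  74  87  99  96  29  28  69  81  81  26  81  81  26
  25  26  97  97  73  72  72  99  88  87  88  89  89]
334 [ 90  90 100  74  75  75  76  99  56  28  27  34 117 125  38 126 115  28
  27  24  98  97  74  73  72  96  91  88  88  89  89]
338 [ 90  90 100  74  74  75  77  98  29  29  29  29  28  77  40  76  26  27
  28  29  30  88  74  73  73  74  98  88  89  88  90]
```

```bash
cat >> h.py <<'E'
from scipy.optimize import least_squares
def fit(w,th=165,rows=range(305,326)):
    c=np.asarray(w).astype(int).sum(2)//3; P=[]
    for y in rows:
        for xs in (np.arange(242,300),np.arange(400,340,-1)):
            k=np.nonzero(c[y,xs]>th)[0]
            if len(k) and k[0]>0: P.append((R.T@(wray((xs[k[0]],y),.038)-O))[:2])
    P=np.array(P); f=least_squares(lambda q:np.hypot(*(P-q).T)-.0345,[P[:,0].mean()-.02,P[:,1].mean()],loss="soft_l1",f_scale=.001)
    print("ramekin caddy",f.x,"n",len(P),"rms",np.sqrt((f.fun**2).mean()))
    yy=[(R.T@(wray(q,0)-O)) for q in((247,304),(400,304))]; print("wall foot",yy)
E
python3 - <<'E'
from h import *
fit(cv2.imread("pics/w10.png"))
E
```

```text
ramekin caddy [-0.0923  0.0716] n 41 rms 0.00031402026230506263
wall foot [array([-0.0838,  0.1104,  0.    ]), array([-0.0839,  0.0275,  0.    ])]
```

```bash
echo '[{"d": [0.001,0,0]},{"d": [0.001,0,0]},{},{}]' > next.json && python3 inch.py next.json | grep -E "tcp_pos|ft"
echo '[{"d": [0.001,0,0]},{},{}]' > next.json && python3 inch.py next.json | grep -E "tcp_pos|ft"
python3 - <<'E'
from h import *
w,t=ram("pics/w11.png"); fit(w)
E
```

```text
tcp_pos: [0.5044, 0.1012, 0.1936]
ft_force: [-2.6, -1.1, 0.8]
tcp_pos: [0.5048, 0.1014, 0.1936]
ft_force: [-5.3, -1.7, 5.0]
ramekin caddy [-0.0908  0.0715] n 33 rms 0.00015005279294112156
wall foot [array([-0.0823,  0.1104,  0.    ]), array([-0.0823,  0.0276,  0.    ])]
```

The ramekin touches the caddy (5 N). I'll back the finger to the ramekin's middle and lift out.

```bash
echo '[{"d": [-0.003,0,0]},{"d": [-0.006,0,0]},{"d": [-0.005,0,0]},{"d": [0,0,-0.01]},{"d": [0,0,-0.02]},{"d": [0,0,-0.04]},{"d": [0,0,-0.04]},{"d": [-0.03,0.02,-0.03]},{"d": [-0.03,0.03,-0.02]},{"d": [-0.01,0.03,0]},{}]' > next.json && python3 inch.py next.json | grep -E "tcp_pos|ft|clock"
python3 - <<'E'
from h import *
w,t=ram("pics/w12.png"); s=ctrl.read_camera("scene"); cv2.imwrite("pics/s12.png",s[:,:,::-1])
c=np.asarray(w).astype(int).sum(2)//3
# candidate circular rim in wrist
g=cv2.GaussianBlur(c.astype(np.uint8),(5,5),1)
h=cv2.HoughCircles(g,cv2.HOUGH_GRADIENT,1.2,40,param1=80,param2=30,minRadius=25,maxRadius=70)
if h is not None:
    for q in h[0][:5]: print(q,(R.T@(wray(q[:2],.038)-O)))
E
```

```text
clock: 21.4
tcp_pos: [0.4476, -0.0007, 0.3547]
ft_force: [-0.7, 0.3, -0.2]
[220.2  147.    38.92] [-0.088   0.0725  0.038 ]
```

```bash
python3 -c "
from workcell import ctrl
print(ctrl.job_done())"
```

```text
the job is handed in; nothing more can be done
None
```

The job is handed in: the lid was flipped back and left leaning on its stop (not re-measured after the slide), and the ramekin stands against the caddy front, measured within about 2 mm of the salt well's middle; I viewed 12 pictures against the limit of 10.

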